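Set a medicine carton under the swing-arm magnifier for its expiry check

TASK

Take the tall medicine carton out of the grey sorter and lower it gently, upright and centred, between the two walls of the white reading cradle; it only fits with its wide faces to the walls. Then swing the magnifier round and leave it standing with its lens centred above the carton, ready for the expiry check. Leave the other things on the desk and in the sorter where they are.

Things in the scene. Friction and masses are not known exactly. Their poses are not given: they have to be found in the camera images.
- carton: the medicine carton to check: white box with a grey band, 44 mm (its x) x 60 mm (its y) x 60 mm tall, about 80 g. It stands upright in one of the three bays of the sorter (which bay varies) and is the only thing there that reaches almost to the dividers' tops. Origin: centre of its underside; z up.
- sorter: grey fixed rack, 50 deep (x) x 220 wide (y) x 66 mm tall: 3 mm floor, four upright dividers 4 mm thick across its y axis; three bays 68 mm wide, centres at y = -72, 0, 72 mm, open above and at front and back (-x, +x). In it the carton's x faces (44 mm apart) are free; beside its y faces are only 4 mm. Origin: centre of its underside.
- cradle: white fixed reading cradle: base plate 75 (x) x 60 (y) x 4 mm thick, two upright walls 50 mm long along y, tops 66 mm above the desk. The channel between them is 52 mm wide (its x), open above and at both y ends: the carton goes in with its y along the cradle's y (either way round), its underside 4 mm above the cradle's origin. Origin: centre of its underside.
- swing (a joint): angle in rad of the magnifier's swing arm about its upright post; grows counter-clockwise seen from above; 0 when the arm points along the stand's -x axis; range -0.6 to 1.6. The joint is stiff (about 2 to 3 N at the grip) and stays where it is left. The arm starts swung off to one side of the cradle.
- pivot (a point): point on the swing arm's upright axis at the arm's height (194 mm above the desk): top of the steel post that stands on a white round foot, 150 mm in diameter. Its axes are the stand's.
- lens (a point): centre of the round magnifier lens (ring 124 mm outer diameter, 27 mm thick at most, underside 183 mm above the desk), 230 mm from the pivot. Turns with the arm.
- grip (a point): top centre of the magnifier's grip: an upright black pin, 18 mm in diameter, standing 50 mm up from the outer end of the lens ring, 298 mm from the pivot and 68 mm beyond the lens centre on the line pivot to lens; its top is 250 mm above the desk.
- low_carton: another white carton, same 44 x 60 footprint but only 28 mm tall, lying low in one bay of the sorter; leave it there. Origin: centre of its underside.
- pill_jar: white screw-top jar, 42 mm diameter, 50 mm tall, in another bay of the sorter; leave it there. Origin: centre of its underside.
- mug: white mug, 80 mm diameter, 92 mm tall, on the desk; bystander. Origin: centre of its underside.
- stapler: black stapler, 105 mm long along its y, 28 mm tall; bystander. Origin: centre of its underside.
- mouse: black computer mouse, 60 x 100 x 36 mm; bystander. Origin: centre of its underside.
- phone: black smartphone lying flat, 75 x 150 x 9 mm; bystander. Origin: centre of its underside.
- eraser: white eraser, 22 x 50 x 13 mm; bystander. Origin: centre of its underside.
Things that resemble listed ones, but are neither listed nor needed, are in the scene too. What is shaped like the cradle but black or green is not meant.

How it is judged:
On the way, in this order (a step that is already met when the one before it is completed fails the run):
1. the carton stands in the reading cradle, let go (x of carton in the frame of cradle between -0.01 and 0.01 m and y of carton in the frame of cradle between -0.012 and 0.012 m and z of carton in the frame of cradle below 0.008 m and angle between carton's own z axis and vertical below 0.1 rad and contact force between the fingers and carton below 0.3 N), for 0.2 s.
2. the lens is swung over the carton in the cradle (all of step 1 and horizontal distance between lens and carton below 0.024 m), for 0.2 s.
At the end, for the whole second after the job is handed in: Carton upright (under 0.1 rad) on the cradle's base plate (underside under 8 mm above its origin), within 10 mm across and 12 mm along of the cradle's centre, at rest, let go; lens centre within 24 mm of the carton's centre seen from above, swing arm still (all of step 2 and velocity of joint swing between -0.05 and 0.05 rad/s and linear speed of carton below 0.02 m/s); the robot touches nothing.
It fails at once if a bystander was moved more than 30 mm (distance of any of low_carton, pill_jar, mug, stapler, mouse, phone, eraser from where it was at the start of the episode above 0.03 m).
It fails at once if the carton was dropped into the cradle instead of lowered (faster than 0.5 m/s between its walls) (horizontal distance between carton and cradle below 0.02 m and height (world z) of carton below 0.045 m and linear speed of carton above 0.5 m/s).
It also fails if it takes over 69 s, if anything falls off the work surface, if the arm or the gripper's body presses on something with over 40 N, if the wrist force passes 120 N, or if a joint passes its speed limit or range.

ROBOT

A 7-joint arm with a two-finger parallel gripper is mounted at the origin on the work surface. World frame = base frame: x ahead of the robot, y to its left, z up, the work surface at z = 0. Lengths are in m, angles in rad, forces in N, time in s.
With the tool pointing down it reaches from about 0.35 to 0.9 m from the base axis. Payload 8.1 kg.
Tool frame: the origin (TCP) lies at the very end of the fingers, on their centre line; the grasp point (between the pads) lies 19 mm behind it; z points along the fingers, y is the line along which they close (so a half turn about z gives the same grasp; the last joint's range is limited). The gripper opens to 92 mm and grips with 3 to 60 N. Pads are 19 mm wide; open, the fingers measure 130 mm over their backs; the gripper's body (75 mm by 190 mm) begins 47 mm behind the grasp point.
Start: joints at [1.182, 0.434, 0.025, 1.573, -0.012, 1.134, -0.075], TCP at [0.176, -0.6, 0.227] pointing down, gripper open.
Joint ranges: [-2.62, 2.62], [-0.44, 2.09], [-1.27, 1.32], [0.08, 2.57], [-1.32, 4.46], [0.12, 2], [-2.74, 2.74]. Speed limits (rad/s): [2.22, 2.22, 3.01, 3.01, 3.14, 3.14, 3.14].

INTERFACE

Orientations are given as a rotation vector (axis times angle).
In Python, from cell import observe, get_image, sign_off, find_in, trace, place_of gives the robot as it stands. The module is installed in compiled form; this text tells all that it offers.
- The arm moves only by the shell command python3 -m handwheel 'ROWS' [OPENING] [FORCE]. ROWS is JSON, a list of rows, each a list of 6 numbers: the shift along the tool's x, y, z each as a share of 0.02 m, from -1 to 1, then the turn, a rotation vector about the tool's x, y, z each as a share of 4 degrees, from -1 to 1. A call has 1 to 8 rows; each row shifts and turns the commanded pose from where the row before left it, along the tool's axes as they then stand; what a row does not reach is not made up. A row lasts 1/12 s, in which the tool goes at most 41.7 mm and 7.16 degrees, less where a joint would pass 70% of its speed; a pose out of reach is approached as far as the arm can. A call with a number of a shift or a turn outside -1 to 1 is refused whole. A call with a gripper value outside its range is refused whole. OPENING is the opening, from 0 (shut) to 1 (fully open), set as the call begins (- or left out, the last holds). The fingers move at their own pace and stop on an object; FORCE is the grip in N (left out, the last holds). Time passes only in rows, so rows that do not move let the fingers close. It gives the time, the measured TCP pose, the force, the opening and the grip force at its end, in the units of the state.
- observe(): the state, without advancing time (a new reading comes with each control period).
- get_image(name): name is "scene" or "top"; returns a dict with "image" (480x640x3 uint8, red, green, blue), "fx", "fy", "cx", "cy" (pixels), "k1" (the pictures are not rectified: a ray, as slopes to the right and down, at radius r is drawn at 1 + k1 r^2 times it, then the intrinsics apply), "position" and "orientation" of the camera in the world. Camera axes: x right, y down, z forward; pixel columns grow to the right and rows downward; lengths in m; the calibration is good to about 2 mm. A picture is of the moment at which its call begins. There is no depth.
- sign_off(): hands the job in; it is judged then, once.
Trained networks look in the newest picture that a camera, given by its name, has taken for a name from the list of things; names that differ only in an ending like _2 or _b are one class to them, and where a whole thing is asked for, a point or a joint stands for the part that bears it (a point fixed in the world has none). Each returns a list of dicts, best first, with "score" (0 to 1); they miss things now and then, are a little off and sometimes report something else, mostly with a low value. They report only what shows in the picture. A call takes as long as a camera call. They do not tell look-alikes from the thing itself.
- find_in(label, camera): "rect" ([centre column, centre row, width, height] as shares, 0 to 1, of the picture: columns of its width, rows of its height, round what is visible of it).
- trace(label, camera): "region" (480x640 bool, what is visible of it) and "rect" ([centre column, centre row, width, height] as shares, 0 to 1, of the picture: columns of its width, rows of its height, round what is visible of it).
- place_of(label, camera): "point" ([column, row] as shares, 0 to 1, of the picture: columns of its width, rows of its height: a listed point, or the origin of a listed thing).
The state is a dict: "clock": time; "joints": joint angles; "dq": joint speeds; "joint_efforts": joint torques, N m; "position": TCP position; "ee_rot": TCP orientation; "force": force on the tool from outside, world axes, zero at the start; "ft_torque": the same for the moment, N m; "width": opening from 0.0 (shut) to 1.0 (fully open); "gripper_force": force on a finger pad.
Only numpy, scipy, OpenCV 4.12 (cv2) and the standard library are available. Lean on these libraries where they do the work, as an engineer would, in place of code of your own. Each camera call takes 0.05 s, during which the arm holds its last target. There are 200 camera calls.

## Working session

There is one attempt and no reset: what is moved stays moved. The work goes in short steps, Python scripts to look and compute and a shell command to move; the robot and the scene stay as the last step left them, time stands still between calls to the robot, and variables do not carry over. Pictures are saved under pics/ and viewed, at most 10 in all, crops included, and the job is handed in when it is done.

```bash
mkdir -p pics; cat > h.py <<'E'
import numpy as np, cv2
from cell import *
from scipy.spatial.transform import Rotation as R
def cam(n):
    c=get_image(n); return c
def Rm(c):
    o=np.array(c["orientation"],float)
    return o if o.shape==(3,3) else R.from_rotvec(o).as_matrix() if o.size==3 else R.from_quat(o).as_matrix()
def ray(c,u,v):
    x=np.array([(u-c["cx"])/c["fx"],(v-c["cy"])/c["fy"]]); s=x.copy()
    for _ in range(20): s=x/(1+c["k1"]*(s@s))
    return Rm(c)@np.array([s[0],s[1],1.])
def at(c,u,v,z):
    d=ray(c,u,v); p=np.array(c["position"]); return p+d*(z-p[2])/d[2]
def proj(c,P):
    q=Rm(c).T@(np.array(P)-c["position"]); s=q[:2]/q[2]; s=s*(1+c["k1"]*(s@s))
    return np.array([s[0]*c["fx"]+c["cx"],s[1]*c["fy"]+c["cy"]])
E
python3 - <<'E'
from h import *
print(observe())
for n in("scene","top"):
    c=cam(n); cv2.imwrite(f"pics/{n}0.png",c["image"][...,::-1]); print(n,{k:v for k,v in c.items() if k!="image"})
    for l,z in [("carton",0.003),("sorter",0),("cradle",0),("pivot",.194),("lens",.19),("grip",.25),("low_carton",.003),("pill_jar",.003),("mug",0),("mouse",0),("stapler",0),("phone",0),("eraser",0)]:
        for r in place_of(l,n)[:3]:
            u,v=r["point"][0]*640,r["point"][1]*480
            print(l,round(r["score"],2),round(u),round(v),at(c,u,v,z).round(3)[:2])
E
```

```text
{'clock': 0.0, 'joints': array([ 1.18239247,  0.43522104,  0.02502261,  1.5741109 , -0.01158915,
        1.1339826 , -0.07508617]), 'dq': array([-6.76613149e-04,  6.62576044e-04, -3.77459581e-05, -1.88111957e-03,
       -1.30132196e-03, -1.46705861e-04, -1.27529131e-03]), 'joint_efforts': array([-7.44410409e-04, -6.67840433e+01,  9.85070877e-01, -3.14448202e+01,
       -6.03642873e-02,  4.29765740e-02,  1.63217715e-04]), 'position': array([ 0.17597435, -0.59918066,  0.22594142]), 'ee_rot': array([-3.10808033e+00, -4.47045749e-01,  6.20431959e-04]), 'force': array([ 0.48414568, -0.72746135, -0.79160453]), 'ft_torque': array([-0.00785246, -0.0290973 ,  0.01612966]), 'gripper_force': 0.0, 'width': 1.001248174318413}
scene {'fx': 589.5772677655926, 'fy': 589.5772677655926, 'cx': 319.90204900171494, 'cy': 238.42282404772322, 'k1': 0.06776049617704043, 'position': array([1.24585685, 0.67974478, 0.95522868]), 'orientation': array([-1.07080744, -2.32156987,  1.11372574])}
carton 0.74 389 360 [0.567 0.27 ]
sorter 0.77 364 346 [0.569 0.207]
cradle 0.93 208 224 [ 0.503 -0.362]
cradle 0.82 275 2
[... 742 characters left out ...]
0.581 0.271]
sorter 0.81 265 237 [0.567 0.196]
sorter 0.54 308 208 [0.657 0.07 ]
cradle 0.76 451 263 [ 0.492 -0.36 ]
cradle 0.75 347 234 [ 0.577 -0.049]
cradle 0.73 192 245 [0.542 0.415]
pivot 0.79 418 174 [ 0.706 -0.225]
pivot 0.51 240 233 [0.546 0.236]
lens 0.58 433 258 [ 0.486 -0.26 ]
grip 0.83 446 286 [ 0.411 -0.274]
grip 0.17 241 234 [0.537 0.223]
low_carton 0.68 289 236 [0.571 0.124]
low_carton 0.68 263 237 [0.567 0.201]
pill_jar 0.75 265 237 [0.568 0.197]
mug 0.79 215 310 [0.35 0.34]
mouse 0.66 398 315 [ 0.337 -0.196]
stapler 0.61 326 187 [0.722 0.016]
phone 0.74 264 190 [0.712 0.202]
phone 0.43 346 235 [ 0.574 -0.044]
phone 0.42 288 239 [0.563 0.128]
eraser 0.66 305 208 [0.657 0.078]
```

View pics/top0.png

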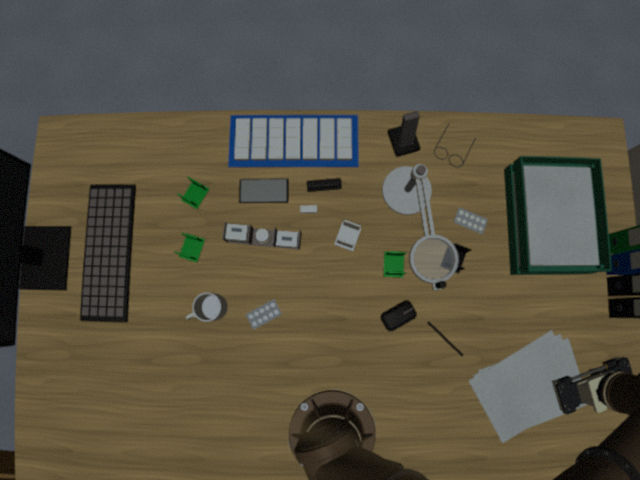

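View pics/scene0.png

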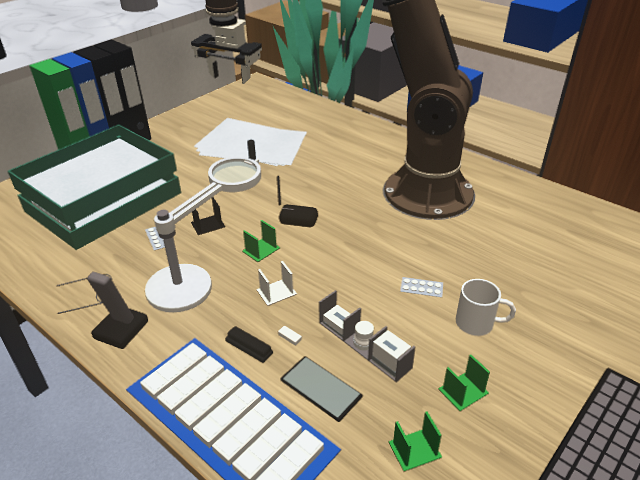

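The top view shows three white boxes or jars in the sorter at (238,232), (263,237) and (288,239). The one at (238,232), scene (392,350), is tall and reaches the divider tops, so it is the carton; (288,239) is the low carton. The cradle candidates are white at (347,234), green at (395,264), (191,247) and (195,192), and black near (455,258). Only the white one is meant. I'll confirm both in an enlarged crop.

```bash
python3 - <<'E'
from h import *
t=cv2.imread("pics/top0.png"); s=cv2.imread("pics/scene0.png")
f=lambda im,u,v,w,h,k: cv2.resize(im[v:v+h,u:u+w],None,fx=k,fy=k,interpolation=cv2.INTER_CUBIC)
a=np.zeros((600,800,3),np.uint8)
a[:300,:500]=f(t,215,210,100,60,5); a[:300,500:]=f(t,325,210,50,50,6)
a[300:,:500]=f(s,310,280,125,75,4) if 0 else f(s,310,285,125,75,4); 
a[300:600,500:]=f(s,250,257,60,60,5)
cv2.imwrite("pics/crop1.png",a)
E
```

```text
(no output)
```

View pics/crop1.png

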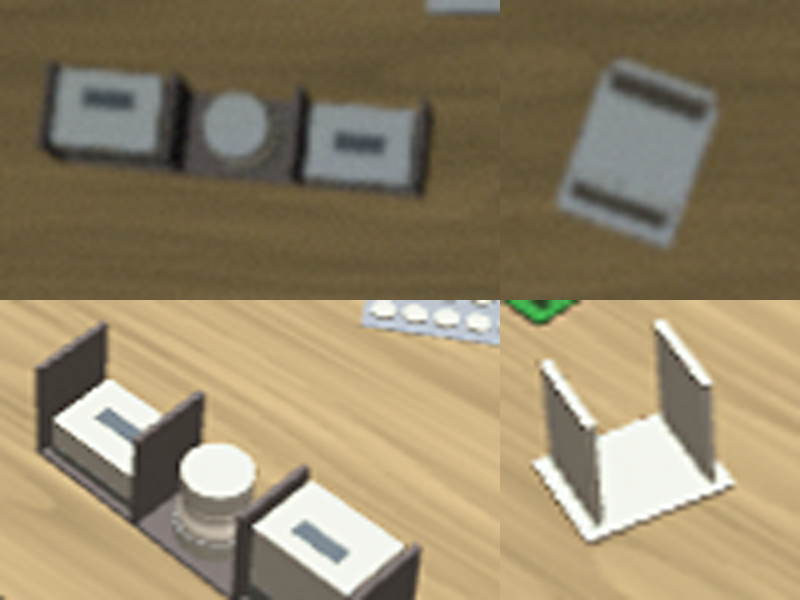

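The crop confirms it. The tall carton is the one flush with the divider tops, top view (238,232); the jar is in the middle bay and the low carton sits on the right. The white cradle is at top view (347,234), its long axis tilted about 20° from image vertical. I'll fit both poses from the picked corners.

```bash
python3 - <<'E'
from h import *
from scipy.optimize import least_squares
T=cam("top");S=cam("scene")
pk=lambda pts,k,o:[(np.array(p)+.5)/k-.5+np.array(o) for p in pts]
def fit(obs,x0):
    def model(p):
        c,s=np.cos(p[2]),np.sin(p[2]); r=[]
        for cm,pts,hx,hy,z in obs:
            M=np.array([proj(cm,[p[0]+c*a*hx-s*b*hy,p[1]+s*a*hx+c*b*hy,z]) for a in(-1,1) for b in(-1,1)])
            for q in pts: d=M-q; r.append(d[np.argmin((d**2).sum(1))])
        return np.array(r)
    f=least_squares(lambda p:model(p).ravel(),x0,loss="soft_l1"); print(f.x.round(4),np.degrees(f.x[2]).round(1)); print(model(f.x).round(1).tolist()); return f.x
t5=(5,(215,210)); 
fit([(T,pk([(57,70),(166,75),(160,153),(52,148)],*t5),.022,.030,.063),(S,pk([(312,181),(252,223),(408,243)],4,(310,285)),.022,.030,.063)],[.575,.27,-.07])
fit([(T,pk([(110,60),(217,98),(168,247),(58,207)],6,(325,210)),.0375,.030,.004),(S,pk([(35,165),(90,242),(234,184)],5,(250,257)),.0375,.030,.004)],[.575,-.047,-.35])
print("wall tops alone")
# pivot & grip: triangulate
def tri(l):
    A=[];b=[]
    for n,c in(("top",T),("scene",S)):
        r=place_of(l,n)[0]["point"]; d=ray(c,r[0]*640,r[1]*480); d/=np.linalg.norm(d); P=np.eye(3)-np.outer(d,d); A.append(P);b.append(P@c["position"])
    return np.linalg.lstsq(np.vstack(A),np.hstack(b),rcond=None)[0].round(4)
for l in("pivot","lens","grip","carton","cradle","sorter"): print(l,tri(l))
for n,c in(("top",T),("scene",S)):
  for l,z in(("pivot",.194),("lens",.1965),("grip",.25)):
    r=place_of(l,n)[0]["point"];print(n,l,at(c,r[0]*640,r[1]*480,z).round(4))
o=observe();print(R.from_rotvec(o["ee_rot"]).as_matrix().round(3),o["position"])
E
```

```text
[ 0.5722  0.2741 -0.075 ] -4.3
[[-0.3, -0.1], [-1.4, 0.5], [-1.8, 0.1], [-1.0, -0.6], [-0.7, -1.4], [-0.1, -0.0], [-1.0, -0.7]]
[ 0.5731 -0.0471 -0.3153] -18.1
[[-2.0, 0.8], [-0.7, 0.7], [-0.2, -0.5], [-1.1, -0.1], [-1.5, -0.6], [-0.6, -0.2], [-0.4, -0.9]]
wall tops alone
pivot [ 0.7126 -0.2279  0.1871]
lens [ 0.4907 -0.2605  0.1937]Traceback (most recent call last):
  File "<stdin>", line 23, in <module>
  File "<stdin>", line 21, in tri
IndexError: list index out of range
```

```bash
cat > to.py <<'E'
# to.py x y z psi_deg : rows (tool axes, shares) still to go, at present yaw
import sys; from h import *
o=observe(); M=R.from_rotvec(o["ee_rot"]).as_matrix(); x,y,z,p=map(float,sys.argv[1:])
psi=np.degrees(np.arctan2(M[1,0],M[0,0])); d=np.array([x,y,z])-o["position"]
a=np.radians(p); G=np.array([[np.cos(a),np.sin(a),0],[np.sin(a),-np.cos(a),0],[0,0,-1]]).T.T
G=np.column_stack([[np.cos(a),np.sin(a),0],[np.sin(a),-np.cos(a),0],[0,0,-1]])
rv=np.degrees(R.from_matrix(M.T@G).as_rotvec())/4
print("t",round(o["clock"],2),"pos",o["position"].round(4),"psi",psi.round(1),"w",round(o["width"],3),"F",o["force"].round(1),"gf",round(o["gripper_force"],1))
print("shift now",(M.T@d/.02).round(2),"shift after turn",(G.T@d/.02).round(2),"turn",rv.round(2),"j",o["joints"].round(2))
E
python3 -m handwheel '[[0,0,-1,0,0,0],[0,0,-1,0,0,0],[0,0,-1,0,0,0],[0,0,-1,0,0,0],[0,0,-1,0,0,0],[0.86,-1,0,0,0,0],[0.86,-1,0,0,0,0],[0.86,-1,0,0,0,0]]' 1 20
python3 -m handwheel '[[0.86,-1,0,0,0,0],[0.86,-1,0,0,0,0],[0.86,-1,0,0,0,0],[0.86,-1,0,0,0,0],[0.86,-1,0,0,0,0],[0.86,-1,0,0,0,0],[0.86,-1,0,0,0,0],[0.86,-1,0,0,0,0]]'
python3 to.py .572 .274 .13 85.7
```

```text
clock: 2.42
position: [0.209, -0.5269, 0.327]
ee_rot: [3.109, 0.446, 0.0]
force: [1.3, -0.2, -0.2]
width: 1.002
gripper_force: 0.0
clock: 3.08
position: [0.296, -0.334, 0.3269]
ee_rot: [3.109, 0.447, 0.0]
force: [0.2, -0.0, -0.1]
width: 0.999
gripper_force: 0.0
t 3.08 pos [ 0.296  -0.334   0.3269] psi 16.4 w 0.999 F [ 0.2 -0.  -0.1] gf 0.0
shift now [ 21.81 -25.29   9.83] shift after turn [31.35 11.48  9.85] turn [ 1.000e-02  0.000e+00 -1.733e+01] j [ 0.86  0.07 -0.14  1.81  0.01  1.26 -0.57]
```

```bash

python3 -m handwheel '[[0.86,-1,0,0,0,0],[0.86,-1,0,0,0,0],[0.86,-1,0,0,0,0],[0.86,-1,0,0,0,0],[0.86,-1,0,0,0,0],[0.86,-1,0,0,0,0],[0.86,-1,0,0,0,0],[0.86,-1,0,0,0,0]]' >/dev/null
python3 -m handwheel '[[0.86,-1,0,0,0,0],[0.86,-1,0,0,0,0],[0.86,-1,0,0,0,0],[0.86,-1,0,0,0,0],[0.86,-1,0,0,0,0],[0.86,-1,0,0,0,0],[0.86,-1,0,0,0,0],[0.86,-1,0,0,0,0]]' >/dev/null
python3 -m handwheel '[[0.86,-1,0,0,0,0],[0.86,-1,0,0,0,0],[0.86,-1,0,0,0,0],[0.86,-1,0,0,0,0],[0.86,-1,0,0,0,0],[0.86,-1,0,0,0,0],[0,0,0,0,0,-1],[0,0,0,0,0,-1]]' >/dev/null
python3 -m handwheel '[[0,0,0,0,0,-1],[0,0,0,0,0,-1],[0,0,0,0,0,-1],[0,0,0,0,0,-1],[0,0,0,0,0,-1],[0,0,0,0,0,-1],[0,0,0,0,0,-1],[0,0,0,0,0,-1]]' >/dev/null
python3 -m handwheel '[[0,0,1,0,0,-1],[0,0,1,0,0,-1],[0,0,1,0,0,-1],[0,0,1,0,0,-1],[0,0,1,0,0,-1],[0,0,1,0,0,-1],[0,0,1,0,0,-1],[0,0,1,0,0,0]]' >/dev/null
python3 to.py .572 .274 .13 85.7
```

```text
t 6.42 pos [0.5348 0.1933 0.1657] psi 84.6 w 1.002 F [ 0.7 -0.1 -0.7] gf 0.0
shift now [4.19 1.47 1.79] shift after turn [4.16 1.55 1.79] turn [ 0.    0.   -0.27] j [ 0.13  0.54 -0.83  1.74  0.45  1.06 -0.94]
```

```bash

python3 -m handwheel '[[1,0.38,0.4,0,0,-0.27],[1,0.38,0.4,0,0,0],[1,0.38,0.4,0,0,0],[1,0.38,0.4,0,0,0],[0.16,0.03,0.2,0,0,0],[0,0,0,0,0,0],[0,0,0,0,0,0]]' >/dev/null
python3 to.py .572 .274 .033 85.7; python3 - <<'E'
from h import *
for n,(u,v,w,h) in(("top",(190,190,133,100)),("scene",(320,250,133,150))):
    c=cam(n); cv2.imwrite(f"pics/{n}1.png",c["image"][...,::-1])
a=cv2.imread("pics/top1.png")[185:285,185:285]; b=cv2.imread("pics/scene1.png")[265:385,330:450]
cv2.imwrite("pics/crop2.png",np.hstack([cv2.resize(a,(400,400),interpolation=2),cv2.resize(b,(400,400),interpolation=2)]))
E
```

```text
t 7.0 pos [0.5723 0.2734 0.1304] psi 85.5 w 1.001 F [-0.4  0.5 -0.2] gf 0.0
shift now [ 0.03 -0.01  4.87] shift after turn [ 0.03 -0.02  4.87] turn [-0.01  0.01 -0.06] j [-0.04  0.67 -0.78  1.61  0.51  1.08 -1.04]
```

View pics/crop2.png

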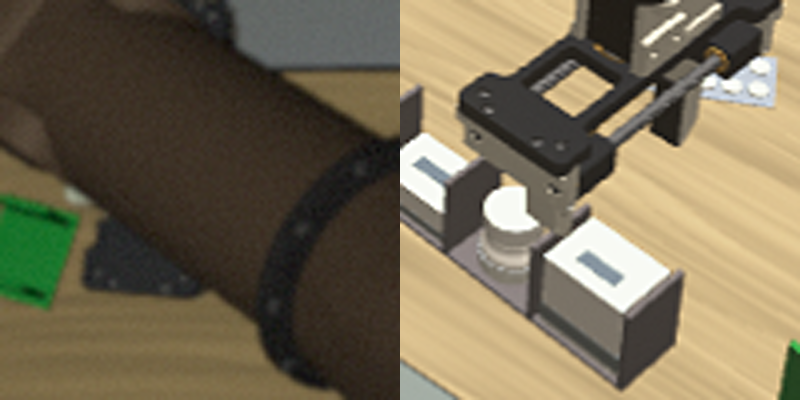

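The near finger tip is at about scene (375,331) and the carton top centre at about (391,343). I'll check both against the projection.

```bash
python3 - <<'E'
from h import *
c=cam("scene")
for P in([.618,.27,.13],[.623,.27,.13],[.572,.274,.063]): print(P,proj(c,P).round(1))
print(at(c,391,343,.063))
E
```

```text
[0.618, 0.27, 0.13] [377.6 331.7]
[0.623, 0.27, 0.13] [376.  333.3]
[0.572, 0.274, 0.063] [391.5 342.4]
[0.57382246 0.27412391 0.063     ]
```

```bash

python3 -m handwheel '[[0,0,1,0,0,0],[0,0,1,0,0,0],[0,0,1,0,0,0],[0,0,1,0,0,0],[0,0,0.85,0,0,0],[0,0,0,0,0,0],[0,0,0,0,0,0]]'
python3 -m handwheel '[[0,0,0,0,0,0],[0,0,0,0,0,0],[0,0,0,0,0,0],[0,0,0,0,0,0],[0,0,0,0,0,0],[0,0,0,0,0,0],[0,0,0,0,0,0],[0,0,0,0,0,0]]' 0 20
python3 -m handwheel '[[0,0,0,0,0,0],[0,0,-0.25,0,0,0],[0,0,-0.5,0,0,0],[0,0,-0.5,0,0,0],[0,0,-1,0,0,0],[0,0,-1,0,0,0],[0,0,-1,0,0,0],[0,0,-1,0,0,0]]'
python3 to.py .47 .08 .13 71.9
```

```text
clock: 7.73
position: [0.5725, 0.2728, 0.0337]
ee_rot: [2.309, 2.131, -0.002]
force: [0.9, 0.6, 0.3]
width: 0.998
gripper_force: 0.0
clock: 8.4
position: [0.5726, 0.2739, 0.0337]
ee_rot: [2.308, 2.132, 0.0]
force: [-0.5, -0.6, 2.1]
width: 0.473
gripper_force: 20.0
clock: 9.07
position: [0.5726, 0.2742, 0.1409]
ee_rot: [2.307, 2.132, 0.002]
force: [-0.0, 0.1, -0.3]
width: 0.476
gripper_force: 20.0
t 9.07 pos [0.5726 0.2742 0.1409] psi 85.5 w 0.476 F [-0.   0.1 -0.3] gf 20.0
shift now [-10.08  -4.35   0.54] shift after turn [-10.82  -1.86   0.55] turn [ 0.01 -0.01  3.39] j [-0.04  0.66 -0.78  1.6   0.51  1.1  -1.03]
```

```bash

python3 -m handwheel '[[0,0,0,0,0,1],[0,0,0,0,0,1],[0,0,0,0,0,1],[0,0,0,0,0,0.4],[-1,-0.15,0,0,0,0],[-1,-0.15,0,0,0,0],[-1,-0.15,0,0,0,0],[-1,-0.15,0,0,0,0]]'>/dev/null
python3 -m handwheel '[[-1,-0.15,0,0,0,0],[-1,-0.15,0,0,0,0],[-1,-0.15,0,0,0,0],[-1,-0.15,0,0,0,0],[-1,-0.15,0,0,0,0],[-1,-0.15,0,0,0,0],[-1,-0.15,0,0,0,0],[-1,-0.15,0,0,0,0]]'>/dev/null
python3 -m handwheel '[[-1,-0.15,0,0,0,0],[-0.5,-0.1,0.5,0,0,0],[0,0,1,0,0,0],[0,0,1,0,0,0],[0,0,1,0,0,0],[0,0,0,0,0,0],[0,0,0,0,0,0],[0,0,0,0,0,0]]'>/dev/null
python3 to.py .45 .03 .032 71.9
```

```text
t 11.07 pos [0.4502 0.0305 0.0698] psi 71.9 w 0.477 F [-0.5  0.8 -0.4] gf 20.0
shift now [-0.03 -0.    1.89] shift after turn [-0.03  0.    1.89] turn [ 0.01 -0.01  0.  ] j [ 0.38  0.48 -0.73  2.12  0.49  0.72 -0.99]
```

```bash

python3 -m handwheel '[[0,0,0.7,0,0,0],[0,0,0.7,0,0,0],[0,0,0.4,0,0,0],[0,0,0.1,0,0,0],[0,0,0.05,0,0,0],[0,0,0,0,0,0],[0,0,0,0,0,0]]'
python3 -m handwheel '[[0,0,0,0,0,0],[0,0,0,0,0,0],[0,0,0,0,0,0],[0,0,0,0,0,0],[0,0,0,0,0,0],[0,0,-0.5,0,0,0],[0,0,-1,0,0,0],[0,0,-1,0,0,0]]' 1
python3 -m handwheel '[[0,0,-0.8,0,0,0],[0,0,0,0,0,-1],[0,0,0,0,0,-1],[0,0,0,0,0,-1],[0,0,0,0,0,-1],[0,0,0,0,0,-1],[0,0,0,0,0,-1],[0,0,0,0,0,-1]]'>/dev/null
python3 -m handwheel '[[0,0,0,0,0,-1],[0,0,0,0,0,-1],[0,0,0,0,0,-1],[0,0,0,0,0,-1],[0,0,0,0,0,-1],[0,0,0,0,0,-1],[0,0,0,0,0,-1],[0,0,0,0,0,-1]]'>/dev/null
python3 -m handwheel '[[0,0,0,0,0,-1],[0,0,0,0,0,-1],[0,0,0,0,0,-1],[0,0,0,0,0,-1],[0,0,0,0,0,-1],[0,0,0,0,0,-1],[0,0,0,0,0,-1],[0,0,0,0,0,-0.5]]'>/dev/null
python3 to.py .45 .03 .033 161.9
python3 - <<'E'
from h import *
c=cam("scene"); cv2.imwrite("pics/scene2.png",c["image"][...,::-1])
a=cv2.imread("pics/scene2.png")[190:340,220:420]; cv2.imwrite("pics/crop3.png",cv2.resize(a,(800,600),interpolation=2))
E
```

```text
clock: 11.65
position: [0.4502, 0.0303, 0.0306]
ee_rot: [2.543, 1.843, 0.002]
force: [0.5, 1.2, 1.1]
width: 0.477
gripper_force: 20.0
clock: 12.32
position: [0.4488, 0.0303, 0.0805]
ee_rot: [-2.542, -1.843, 0.002]
force: [0.1, -1.6, 1.0]
width: 0.982
gripper_force: 0.0
t 14.32 pos [0.4495 0.0299 0.0963] psi 162.1 w 1.004 F [ 0.1 -0.8 -0.5] gf 0.0
shift now [-0.02  0.02  3.17] shift after turn [-0.02  0.01  3.17] turn [-0.    0.    0.04] j [ 0.67  0.61 -1.16  2.07  0.71  0.94  0.36]
```

View pics/crop3.png

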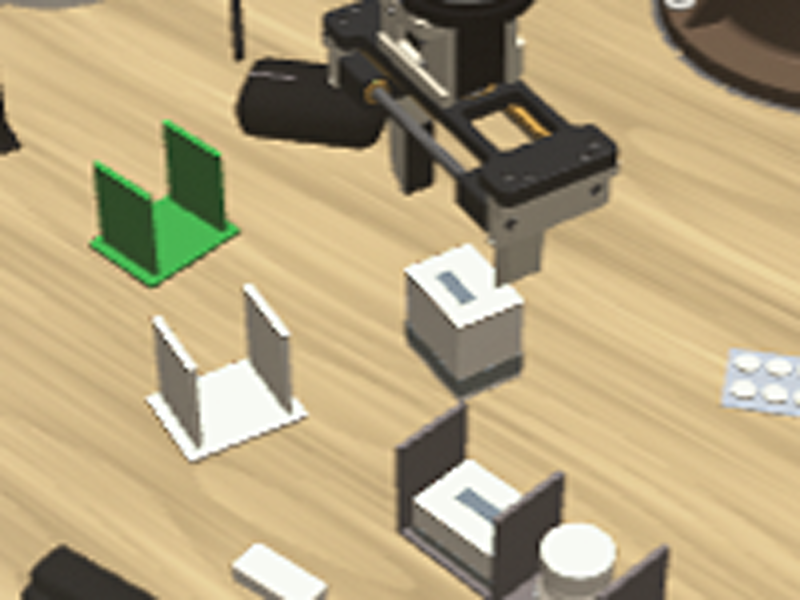

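The carton stands upright at about scene (336,262), midway between the open fingers and aligned with the white cradle at about (275,289). I'll measure the carton-to-cradle offset within this one camera.

```bash
python3 - <<'E'
from h import *
from scipy.optimize import least_squares
S=cam("scene")
def fit(pts,hx,hy,z,k,o,x0,hz=None):
    pts=[(np.array(p[:2])+.5)/k-.5+np.array(o) for p in pts]
    def m(p):
        c,s=np.cos(p[2]),np.sin(p[2])
        M=np.array([proj(S,[p[0]+c*a*hx-s*b*hy,p[1]+s*a*hx+c*b*hy,z]) for a in(-1,1) for b in(-1,1)])
        return np.array([(M-q)[np.argmin(((M-q)**2).sum(1))] for q in pts])
    f=least_squares(lambda p:m(p).ravel(),x0); print(f.x.round(4),np.degrees(f.x[2]).round(1),m(f.x).round(1).tolist())
o=(220,190)
fit([(406,272),(468,246),(522,298),(462,326)],.022,.03,.06,4,o,[.45,.03,-.315])
fit([(406,330),(462,394),(522,358)],.022,.03,0,4,o,[.45,.03,-.315])
fit([(148,402),(194,461),(306,412)],.0375,.03,.004,4,o,[.573,-.047,-.315])
# wall tops: outer corners (2x31? thickness from outer 66?) use mid-line of walls tops
for w in [((157,318),(200,378)),((249,287),(290,336))]:
    q=[at(S,*((np.array(p)+.5)/4-.5+np.array(o)),.066)[:2].round(4) for p in w]; print(q,np.mean(q,0).round(4),np.degrees(np.arctan2(*(q[0]-q[1])[::1])).round(1))
E
```

```text
[ 0.4523  0.033  -0.2912] -16.7 [[-0.5, -0.5], [-0.2, -0.7], [0.9, 0.5], [-0.1, 0.6]]
[ 0.4422  0.0247 -0.2752] -15.8 [[-0.2, 0.5], [-0.0, -1.1], [0.3, 0.7]]
[ 0.5728 -0.0447 -0.2995] -17.2 [[-0.8, -0.5], [-0.0, 0.4], [0.8, 0.0]]
[array([ 0.5909, -0.077 ]), array([ 0.6104, -0.024 ])] [ 0.6006 -0.0505] -159.8
[array([ 0.5384, -0.0556]), array([ 0.5537, -0.0094])] [ 0.546  -0.0325] -161.7
```

```bash

python3 -m handwheel '[[0,0,1,0,0,0],[0,0,1,0,0,0],[0,0,1,0,0,0],[0,0,0.17,0,0,0],[0,0,0,0,0,0],[0,0,0,0,0,0]]'>/dev/null
python3 -m handwheel '[[0,0,0,0,0,0],[0,0,0,0,0,0],[0,0,0,0,0,0],[0,0,0,0,0,0],[0,0,0,0,0,0],[0,0,0,0,0,0],[0,0,0,0,0,0]]' 0 20
python3 -m handwheel '[[0,0,-0.5,0,0,0],[0,0,-1,0,0,0],[0,0,-1,0,0,0],[0,0,-1,0,0,0],[0,0,-1,0,0,0],[0,0,-0.2,0,0,0],[0,0,0,0,0,0]]'
python3 to.py .573 -.0455 .127 161.7
```

```text
clock: 15.5
position: [0.4497, 0.0301, 0.0325]
ee_rot: [0.496, 3.102, -0.0]
force: [-1.0, -1.2, 5.2]
width: 0.649
gripper_force: 20.0
clock: 16.08
position: [0.4503, 0.0301, 0.1277]
ee_rot: [0.496, 3.1, 0.0]
force: [-0.4, -0.5, -0.7]
width: 0.65
gripper_force: 20.0
t 16.08 pos [0.4503 0.0301 0.1277] psi 161.8 w 0.65 F [-0.4 -0.5 -0.7] gf 20.0
shift now [-7.01 -1.68  0.05] shift after turn [-7.01 -1.66  0.04] turn [0.01 0.03 0.03] j [ 0.7   0.56 -1.2   2.04  0.64  0.98  0.42]
```

```bash

python3 -m handwheel '[[-1,-0.24,0,0,0,0],[-1,-0.24,0,0,0,0],[-1,-0.24,0,0,0,0],[-1,-0.24,0,0,0,0],[-1,-0.24,0,0,0,0],[-1,-0.24,0,0,0,0],[-1,-0.24,0,0,0,0],[0,0,0,0,0,0]]'>/dev/null
python3 -m handwheel '[[0,0,0.5,0,0,0],[0,0,0,0,0,0],[0,0,0,0,0,0]]'>/dev/null
python3 to.py .573 -.0455 .0365 161.7
python3 - <<'E'
from h import *
a=[]
for n,(u,v,w,h) in(("top",(312,199,70,70)),("scene",(230,215,95,95))):
    c=cam(n); a.append(cv2.resize(c["image"][v:v+h,u:u+w,::-1],(400 if n=="scene" else 400,400),interpolation=2))
cv2.imwrite("pics/crop4.png",np.hstack(a))
c=cam("scene");o=observe()["position"]
M=R.from_rotvec(observe()["ee_rot"]).as_matrix()
for z in(.027,-.0325):
  print([((proj(c,[*(o[:2]+M[:2,0]*a*.022+M[:2,1]*b*.03),o[2]+z])-[230,215])*400/95).round() for a in(-1,1) for b in(-1,1)])
E
```

```text
t 17.0 pos [ 0.5705 -0.0449  0.115 ] psi 161.9 w 0.65 F [ 0.3  1.  -0.7] gf 20.0
shift now [-0.14  0.02  3.92] shift after turn [-0.13  0.01  3.92] turn [-0.01 -0.04  0.06] j [ 0.69  0.73 -1.09  1.77  0.72  1.11  0.6 ]
[array([117., 106.]), array([170., 170.]), array([192.,  78.]), array([247., 141.])]
[array([125., 193.]), array([177., 258.]), array([198., 165.]), array([252., 228.])]
```

View pics/crop4.png

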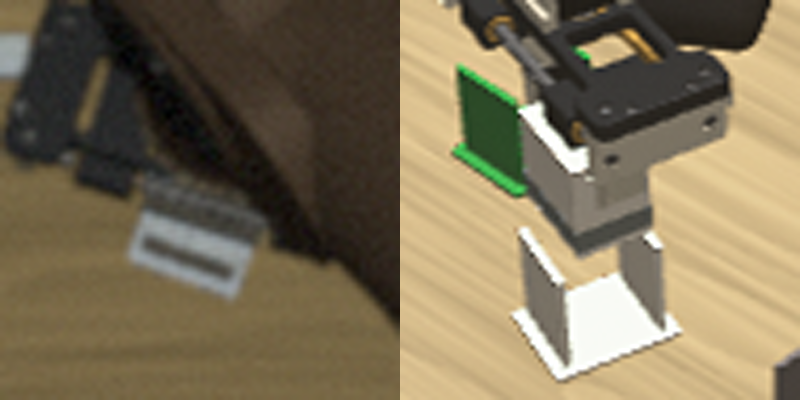

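The carton hangs upright above the cradle, and its bottom front corner at crop (180,258) matches the prediction of (177,258). Lowering it.

```bash

python3 -m handwheel '[[-0.12,0,0.5,0,0,0],[0,0,0.6,0,0,0],[0,0,0.5,0,0,0],[0,0,0.4,0,0,0],[0,0,0.3,0,0,0],[0,0,0,0,0,0],[0,0,0,0,0,0]]'
python3 to.py .573 -.0455 .0365 161.7
```

```text
clock: 17.73
position: [0.5729, -0.0453, 0.0693]
ee_rot: [-0.493, -3.1, -0.0]
force: [-5.3, 2.4, 4.0]
width: 0.654
gripper_force: 20.0
t 17.73 pos [ 0.5729 -0.0453  0.0693] psi 161.9 w 0.654 F [-5.3  2.4  4. ] gf 20.0
shift now [-0.01 -0.01  1.64] shift after turn [-0.01 -0.01  1.64] turn [-0.   -0.04  0.05] j [ 0.66  0.78 -1.04  1.8   0.78  1.04  0.56]
```

Contact with the +x wall (about 6 N sideways), so I'll ease the carton away from it.

```bash

python3 -m handwheel '[[0.15,0,0,0,0,0],[0,0,0,0,0,0],[0,0,0,0,0,0]]'
python3 -m handwheel '[[0.1,0,0,0,0,0],[0,0,0,0,0,0],[0,0,0,0,0,0]]'
python3 - <<'E'
from h import *
o=observe();print(o["force"].round(2),o["ft_torque"].round(2))
c=cam("scene"); cv2.imwrite("pics/crop5.png",cv2.resize(c["image"][225:315,225:345,::-1],(800,600),interpolation=2))
E
```

```text
clock: 17.98
position: [0.5713, -0.0455, 0.0697]
ee_rot: [-0.495, -3.102, 0.001]
force: [-0.7, 0.1, -0.7]
width: 0.65
gripper_force: 20.0
clock: 18.23
position: [0.5696, -0.0448, 0.0702]
ee_rot: [0.496, 3.102, -0.0]
force: [0.1, 0.1, -0.0]
width: 0.652
gripper_force: 20.0
[ 0.14  0.06 -0.04] [ 0.1 -0.2 -0. ]
```

View pics/crop5.png

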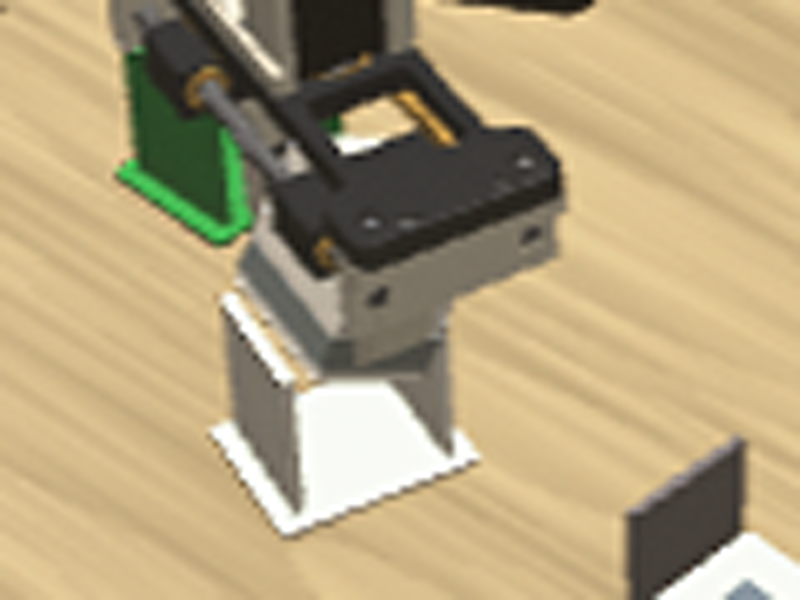

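Free of contact now, with a sliver of gap visible along the left wall, crop (270,340). Continuing down.

```bash

python3 -m handwheel '[[0.05,0,0.3,0,0,0],[0,0,0.4,0,0,0],[0,0,0.3,0,0,0],[0,0,0.3,0,0,0],[0,0,0.2,0,0,0],[0,0,0,0,0,0],[0,0,0,0,0,0]]'
python3 to.py .568 -.0445 .0365 161.7
```

```text
clock: 18.87
position: [0.5732, -0.0446, 0.0415]
ee_rot: [0.497, 3.094, 0.004]
force: [13.2, -1.2, -0.9]
width: 0.652
gripper_force: 20.0
t 18.87 pos [ 0.5732 -0.0446  0.0415] psi 161.7 w 0.652 F [13.2 -1.2 -0.9] gf 20.0
shift now [ 0.25 -0.08  0.25] shift after turn [ 0.25 -0.08  0.25] turn [0.05 0.1  0.01] j [ 0.64  0.81 -1.01  1.83  0.83  0.98  0.52]
```

Unexpected 13 N sideways. I'll look before going on.

```bash
python3 - <<'E'
from h import *
o=observe();print(o["force"].round(2),o["ft_torque"].round(2),o["joint_efforts"].round(1))
c=cam("scene"); cv2.imwrite("pics/crop6.png",cv2.resize(c["image"][205:325,215:375,::-1],(800,600),interpolation=2))
E
```

```text
[13.21 -1.16 -0.89] [-0.13 -2.69 -0.34] [ -0.5 -66.  -20.  -12.2  -2.4   3.1   0.3]
```

View pics/crop6.png

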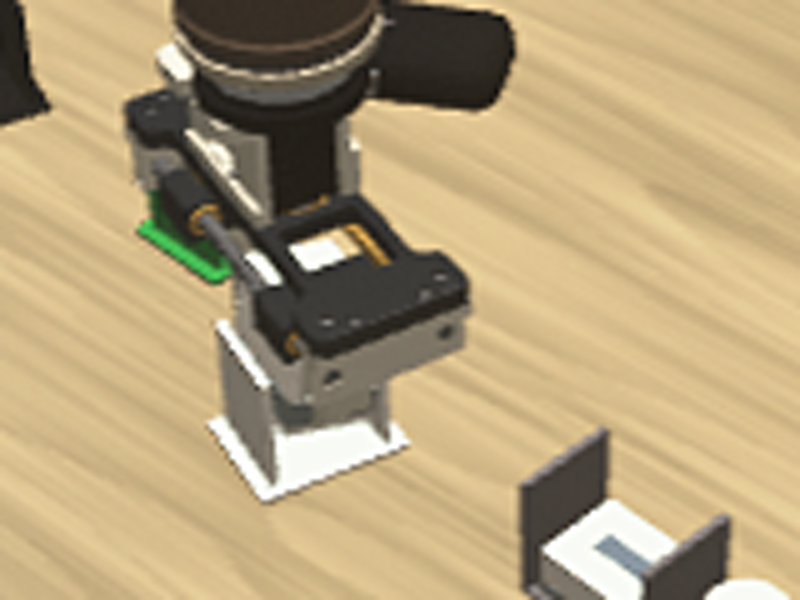

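The carton seems slightly pitched between the pads, with its lower edge against the -x wall. I'll relieve the side force, then seat it slowly so the base plate squares it.

```bash

python3 -m handwheel '[[-0.1,0,0,0,0,0],[-0.1,0,0,0,0,0],[0,0,0,0,0,0],[0,0,0,0,0,0]]'
python3 to.py .573 -.0455 .0365 161.7
```

```text
clock: 19.25
position: [0.5733, -0.0449, 0.0408]
ee_rot: [0.495, 3.101, 0.002]
force: [1.8, 1.7, 4.4]
width: 0.655
gripper_force: 20.0
t 19.25 pos [ 0.5733 -0.0449  0.0408] psi 161.8 w 0.655 F [1.8 1.7 4.4] gf 20.0
shift now [ 0.   -0.04  0.21] shift after turn [ 0.   -0.04  0.21] turn [0.02 0.02 0.04] j [ 0.64  0.81 -1.01  1.83  0.83  0.99  0.52]
```

```bash

python3 -m handwheel '[[0,0,0,0,0,0],[0,0,0.08,0,0,0],[0,0,0.08,0,0,0],[0,0,0.06,0,0,0],[0,0,0,0,0,0]]' - 6
python3 -m handwheel '[[0,0,0.05,0,0,0],[0,0,0.05,0,0,0],[0,0,0,0,0,0],[0,0,0,0,0,0]]'
python3 to.py .573 -.0455 .0365 161.7
```

```text
clock: 19.67
position: [0.5727, -0.0462, 0.0355]
ee_rot: [0.496, 3.102, -0.001]
force: [5.7, -1.7, -1.3]
width: 0.654
gripper_force: 6.0
clock: 20.0
position: [0.5724, -0.0459, 0.0337]
ee_rot: [-0.496, -3.102, 0.001]
force: [3.8, -1.7, -1.3]
width: 0.654
gripper_force: 6.0
t 20.0 pos [ 0.5724 -0.0459  0.0337] psi 161.8 w 0.654 F [ 3.8 -1.7 -1.3] gf 6.0
shift now [-0.02  0.03 -0.14] shift after turn [-0.02  0.03 -0.14] turn [-0.01 -0.    0.04] j [ 0.63  0.82 -1.    1.83  0.84  0.98  0.52]
```

```bash

python3 -m handwheel '[[0,0,0,0,0,0],[0,0,0,0,0,0],[0,0,0,0,0,0],[0,0,0,0,0,0],[0,0,-0.3,0,0,0]]' 0.85
python3 -m handwheel '[[0,0,-0.6,0,0,0],[0,0,-1,0,0,0],[0,0,-1,0,0,0],[0,0,-1,0,0,0],[0,0,-1,0,0,0],[0,0,-1,0,0,0],[0,0,-1,0,0,0],[0,0,-1,0,0,0]]' 1
python3 - <<'E'
from h import *
a=[]
c=cam("scene"); a.append(cv2.resize(c["image"][240:315,235:310,::-1],(400,400),interpolation=2))
c=cam("top"); a.append(cv2.resize(c["image"][205:265,315:375,::-1],(400,400),interpolation=2))
cv2.imwrite("pics/crop7.png",np.hstack(a))
E
```

```text
clock: 20.42
position: [0.5715, -0.0457, 0.0391]
ee_rot: [-0.495, -3.1, 0.001]
force: [-0.7, 0.1, -0.3]
width: 0.847
gripper_force: 0.0
clock: 21.08
position: [0.5723, -0.0452, 0.1942]
ee_rot: [0.494, 3.102, 0.0]
force: [0.4, 0.2, -0.2]
width: 0.999
gripper_force: 0.0
```

View pics/crop7.png

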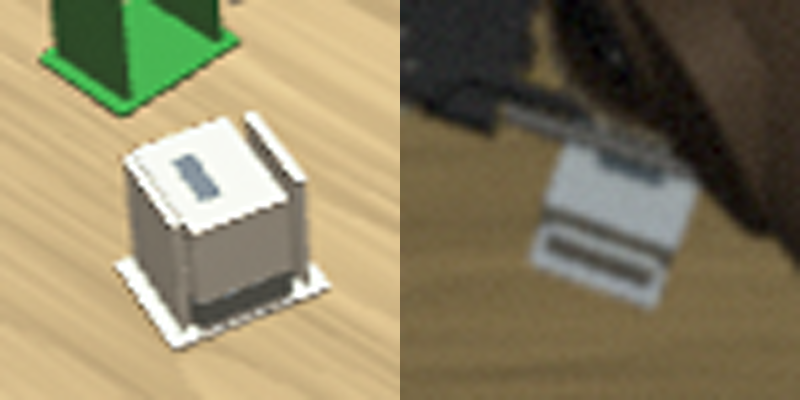

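The carton stands upright and free in the white cradle, touching or near the left (+x) wall: scene crop top corners (125,157), (225,118), (290,203), (187,238). Next I'll check its offset and fit the magnifier's geometry.

```bash
python3 - <<'E'
from h import *
from scipy.optimize import least_squares
S=cam("scene");T=cam("top")
pts=[(np.array(p)+.5)*75/400-.5+np.array([235,240]) for p in [(125,157),(225,118),(290,203),(187,238)]]
P=np.array([at(S,*p,.064)[:2] for p in pts]);print("carton",P.mean(0).round(4),"plate")
pl=np.array([at(S,*((np.array(p)+.5)*75/400-.5+np.array([235,240])),.004)[:2] for p in [(117,265),(178,348),(330,285)]]);print("cradle",((pl[0]+pl[2])/2).round(4),pl.round(4).tolist())
ob=[]
for n,c in(("scene",S),("top",T)):
  for l,r,z in(("pivot",0,.194),("lens",.230,.1965),("grip",.298,.25)):
    q=[x for x in place_of(l,n) if x["score"]>.5]
    if q: ob.append((c,r,z,np.array(q[0]["point"])*[640,480])); print(n,l,q[0]["score"],ob[-1][3].round(1))
def m(p): return np.array([proj(c,[p[0]+r*np.cos(p[2]),p[1]+r*np.sin(p[2]),z])-q for c,r,z,q in ob])
f=least_squares(lambda p:m(p).ravel(),[.712,-.225,3.28],loss="soft_l1");p=f.x
print(p.round(4),np.degrees(p[2]),m(p).round(1).tolist())
print("grip",(p[:2]+.298*np.array([np.cos(p[2]),np.sin(p[2])])).round(4),"lens",(p[:2]+.23*np.array([np.cos(p[2]),np.sin(p[2])])).round(4))
d=np.array([.573,-.045])-p[:2];print("target angle",np.degrees(np.arctan2(d[1],d[0])),np.linalg.norm(d))
g=S["image"][130:165,235:270].sum(2)<150; v,u=np.nonzero(g); print("dark scene",u.min()+235,u.max()+235,v.min()+130,v.max()+130,u[v==v.min()].mean()+235, np.mean(u)+235)
E
python3 to.py .573 -.0455 .33 106
```

```text
carton [ 0.5778 -0.0446] plate
cradle [ 0.5727 -0.0445] [[0.598, -0.0841], [0.6167, -0.0283], [0.5475, -0.0049]]
scene lens 0.85 [228.9 175.9]
top pivot 0.81 [417.4 175.3]
[ 0.7057 -0.2238  3.3627] 192.66798499500257 [[0.3, -6.5], [-0.2, -1.0]]
grip [ 0.415  -0.2892] lens [ 0.4813 -0.2743]
target angle 126.5817061058812 0.22271839642551308
dark scene 243 269 130 164 256.0 256.8397212543554
t 21.58 pos [ 0.5721 -0.0456  0.1913] psi 161.9 w 0.997 F [0.4 0.9 0.2] gf 0.0
shift now [-0.03  0.02 -6.94] shift after turn [-0.01  0.04 -6.94] turn [-1.000e-02 -1.000e-02  1.396e+01] j [ 0.72  0.65 -1.15  1.68  0.63  1.23  0.68]
```

```bash
python3 - <<'E'
from h import *
from scipy.optimize import least_squares
S=cam("scene");T=cam("top")
s=cv2.imread("pics/scene0.png");t=cv2.imread("pics/top0.png")
def dark(im,u0,u1,v0,v1,th):
    g=(im[v0:v1,u0:u1].sum(2)<th).astype(np.uint8); n,L,st,ce=cv2.connectedComponentsWithStats(g)
    for i in range(1,n):
        if st[i,4]>8: print(st[i]+[u0,v0,0,0,0],(ce[i]+[u0,v0]).round(1))
print("scene");dark(s,235,268,132,170,150);print("top");dark(t,425,456,274,298,150)
ob=[(S,0,.194,(164,225)),(S,.23,.1965,(229,174.5)),(S,.298,.25,(249.5,142.5)),(T,0,.194,(418,174)),(T,.23,.1965,(433,258)),(T,.298,.25,(446,286))]
def m(p): return np.array([proj(c,[p[0]+r*np.cos(p[2]),p[1]+r*np.sin(p[2]),z])-q for c,r,z,q in ob])
f=least_squares(lambda p:m(p).ravel(),[.712,-.225,3.28],loss="soft_l1");p=f.x
print(p.round(4),np.degrees(p[2]),m(p).round(1).tolist())
e=lambda a,r:(p[:2]+r*np.array([np.cos(a),np.sin(a)])).round(4)
print("grip",e(p[2],.298))
for z in(.2,.25): print(z,proj(S,[*e(p[2],.298),z]).round(1),proj(T,[*e(p[2],.298),z]).round(1))
d=np.array([.577,-.045])-p[:2];a=np.arctan2(d[1],d[0]);print("target",np.degrees(a),np.linalg.norm(d),"grip end",e(a,.298))
E
```

```text
scene
[248 140   8  19 108] [251.4 149. ]
top
[436 282  10   6  54] [440.6 284.5]
[ 0.7117 -0.2252  3.2878] 188.37834421751833 [[0.2, -1.8], [3.8, -2.3], [-1.0, -2.5], [-0.3, -1.9], [0.5, 0.2], [-2.4, -2.5]]
grip [ 0.4169 -0.2686]
0.2 [250.2 158.1] [438.5 284.6]
0.25 [248.4 140.1] [443.6 283.5]
target 126.7735260016284 0.22497472485080477 grip end [0.5333 0.0135]
```

```bash

python3 -m handwheel '[[0,0,-1,0,0,0],[0,0,-1,0,0,0],[0,0,-1,0,0,0],[0,0,-1,0,0,0],[0,0,-1,0,0,0],[0,0,-1,0,0,0],[0.3,-1,0,0,0,0],[0.3,-1,0,0,0,0]]' >/dev/null
python3 to.py .415 -.266 .3 162
python3 -m handwheel '[[0.3,-1,0,0,0,0],[0.3,-1,0,0,0,0],[0.3,-1,0,0,0,0],[0.3,-1,0,0,0,0],[0.3,-1,0,0,0,0]]' >/dev/null
python3 to.py .415 -.266 .3 162
```

```text
t 22.35 pos [ 0.5491 -0.0785  0.3131] psi 162.0 w 0.995 F [ 0.5 -0.   0.4] gf 0.0
shift now [  3.49 -10.99   0.63] shift after turn [  3.48 -10.99   0.66] turn [0.02 0.03 0.  ] j [ 0.84  0.51 -1.2   1.55  0.48  1.41  0.86]
t 22.77 pos [ 0.4882 -0.1663  0.3118] psi 161.9 w 1.002 F [-0.6 -0.9 -0.1] gf 0.0
shift now [ 1.93 -5.88  0.59] shift after turn [ 1.94 -5.87  0.59] turn [-0.   -0.   -0.03] j [ 1.1   0.44 -1.22  1.64  0.42  1.36  1.07]
```

```bash

python3 -m handwheel '[[0.3,-1,0,0,0,0],[0.3,-1,0,0,0,0],[0.3,-1,0,0,0,0],[0.35,-1,0,0,0,0],[0.35,-1,0,0,0,0],[0.3,-0.87,0,0,0,0],[0,0,0,0,0,0],[0,0,0,0,0,0]]' >/dev/null
python3 to.py .415 -.266 .218 162
python3 - <<'E'
from h import *
c=cam("scene"); cv2.imwrite("pics/crop8.png",cv2.resize(c["image"][80:200,180:340,::-1],(800,600),interpolation=2))
o=observe()["position"]; print((proj(c,o)-[180,80])*5)
E
```

```text
t 23.43 pos [ 0.4157 -0.266   0.3117] psi 161.7 w 1.002 F [ 0.7  1.2 -0.6] gf 0.0
shift now [ 0.03 -0.01  4.69] shift after turn [ 0.03 -0.01  4.69] turn [ 0.   -0.01 -0.07] j [ 1.38  0.39 -1.22  1.69  0.37  1.33  1.34]
[336.69817324 184.22036604]
```

View pics/crop8.png

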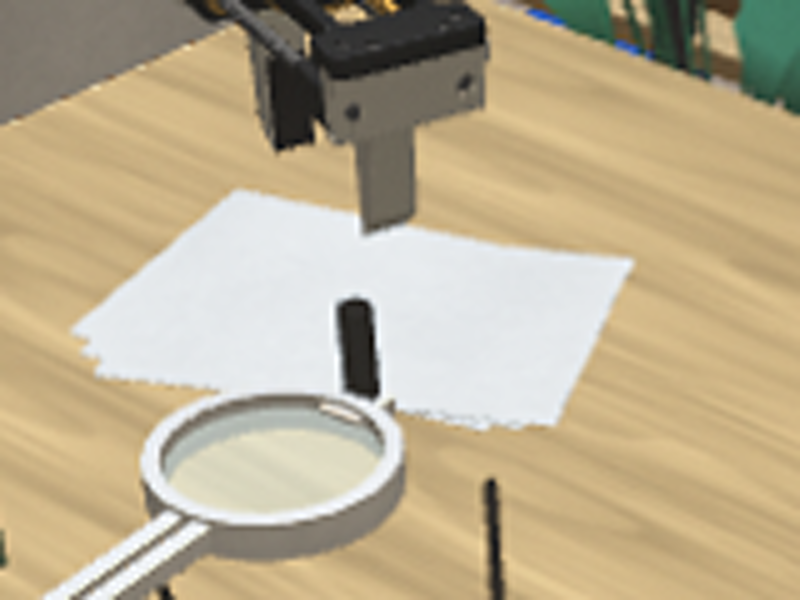

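The pin top is at about scene (251,141), close to under the TCP, with roughly 5 mm to go along the closing axis. Descend and grip.

```bash

python3 -m handwheel '[[0,0.25,1,0,0,0],[0,0,1,0,0,0],[0,0,1,0,0,0],[0,0,1,0,0,0],[0,0,0.65,0,0,0],[0,0,0,0,0,0]]' - 12
python3 -m handwheel '[[0,0,0,0,0,0],[0,0,0,0,0,0],[0,0,0,0,0,0],[0,0,0,0,0,0],[0,0,0,0,0,0],[0,0,0,0,0,0],[0,0,0,0,0,0],[0,0,0,0,0,0]]' 0.1 12
python3 -m handwheel '[[0,0,0,0,0,0],[0,0,0,0,0,0],[0,0,0,0,0,0]]'
python3 to.py .415 -.266 .218 162
```

```text
clock: 23.98
position: [0.417, -0.2592, 0.2167]
ee_rot: [-0.492, -3.1, -0.002]
force: [-0.7, 0.2, 0.0]
width: 1.001
gripper_force: 0.0
clock: 24.65
position: [0.4178, -0.2606, 0.219]
ee_rot: [0.496, 3.102, -0.0]
force: [0.3, -0.7, -0.1]
width: 0.469
gripper_force: 0.0
clock: 24.9
position: [0.4176, -0.2607, 0.2189]
ee_rot: [-0.496, -3.102, 0.001]
force: [-3.5, -3.5, 0.2]
width: 0.25
gripper_force: 1.6
t 24.9 pos [ 0.4176 -0.2607  0.2189] psi 161.8 w 0.25 F [-3.5 -3.5  0.2] gf 1.6
shift now [ 0.04 -0.29  0.04] shift after turn [ 0.04 -0.29  0.04] turn [-0.01 -0.01 -0.04] j [ 1.31  0.47 -1.16  1.84  0.47  1.15  1.24]
```

```bash

python3 -m handwheel '[[0,0,0,0,0,0],[0,0,0,0,0,0],[0,0,0,0,0,0]]' 0 12
python3 to.py .415 -.266 .218 162
```

```text
clock: 25.15
position: [0.4171, -0.261, 0.2187]
ee_rot: [-0.496, -3.101, 0.001]
force: [-4.8, -2.5, 2.1]
width: 0.193
gripper_force: 12.0
t 25.15 pos [ 0.4171 -0.261   0.2187] psi 161.8 w 0.193 F [-4.8 -2.5  2.1] gf 12.0
shift now [ 0.02 -0.27  0.04] shift after turn [ 0.02 -0.27  0.04] turn [-0.01 -0.02 -0.05] j [ 1.31  0.47 -1.16  1.84  0.47  1.15  1.24]
```

```bash

python3 -m handwheel '[[0.19,0.45,0,0,0,0.47],[0.385,0.895,0,0,0,0.94],[0.385,0.895,0,0,0,0.94],[0.385,0.895,0,0,0,0.94],[0,0,0,0,0,0]]'
python3 - <<'E'
from h import *
o=observe()["position"][:2]-[.7117,-.2252];print(np.linalg.norm(o),np.degrees(np.arctan2(o[1],o[0]))%360,observe()["ft_torque"].round(1))
E
python3 to.py .5333 .0135 .218 101.6
```

```text
clock: 25.57
position: [0.4173, -0.1884, 0.2189]
ee_rot: [-0.846, -3.025, -0.001]
force: [-3.3, 2.8, -1.9]
width: 0.196
gripper_force: 12.0
0.2967002081217474 172.88127712330765 [ 0.6  0.5 -0.1]
t 25.57 pos [ 0.4173 -0.1884  0.2189] psi 148.7 w 0.196 F [-3.3  2.8 -1.9] gf 12.0
shift now [ 0.28 11.64  0.05] shift after turn [8.72 7.71 0.04] turn [ 0.000e+00 -1.000e-02  1.179e+01] j [ 1.21  0.38 -1.14  1.91  0.39  1.1   0.94]
```

```bash

python3 -m handwheel '[[0.385,0.895,0,0,0,0.94],[0.385,0.895,0,0,0,0.94],[0.385,0.895,0,0,0,0.94],[0.385,0.895,0,0,0,0.94],[0.385,0.895,0,0,0,0.94],[0.385,0.895,0,0,0,0.94]]'
python3 - <<'E'
from h import *
o=observe()["position"][:2]-[.7117,-.2252];print(np.linalg.norm(o),np.degrees(np.arctan2(o[1],o[0]))%360,observe()["ft_torque"].round(1))
E
python3 to.py .5333 .0135 .218 101.6
```

```text
clock: 26.07
position: [0.4523, -0.0816, 0.2187]
ee_rot: [-1.426, -2.799, 0.002]
force: [0.1, -2.9, -2.2]
width: 0.193
gripper_force: 12.0
0.29651802467970206 151.0379599706694 [-0.7 -0.2 -0. ]
t 26.07 pos [ 0.4523 -0.0816  0.2187] psi 126.0 w 0.193 F [ 0.1 -2.9 -2.2] gf 12.0
shift now [1.46 6.07 0.03] shift after turn [3.84 4.93 0.03] turn [-0.02  0.    6.1 ] j [ 0.9   0.34 -1.04  1.91  0.34  1.08  0.35]
```

```bash

python3 -m handwheel '[[0.385,0.895,0,0,0,0.94],[0.385,0.895,0,0,0,0.94],[0.385,0.895,0,0,0,0.94],[0.385,0.895,0,0,0,0.94],[0.385,0.895,0,0,0,0.94],[0.385,0.895,0,0,0,0.94],[0.12,0.27,0,0,0,0.28],[0,0,0,0,0,0]]'
python3 to.py .5333 .0135 .218 101.6
python3 - <<'E'
from h import *
o=observe()["position"][:2]-[.7117,-.2252];print(np.linalg.norm(o),np.degrees(np.arctan2(o[1],o[0]))%360)
c=cam("scene");t=cam("top")
for n,cc in(("scene",c),("top",t)):
    for l,z in(("lens",.1965),("carton",.004),("pivot",.194)):
        for r in place_of(l,n)[:2]: print(n,l,round(r["score"],2),at(cc,r["point"][0]*640,r["point"][1]*480,z).round(3)[:2])
E
```

```text
clock: 26.73
position: [0.5337, 0.0117, 0.2187]
ee_rot: [1.965, 2.451, 0.003]
force: [3.8, -1.3, -1.2]
width: 0.188
gripper_force: 12.0
t 26.73 pos [0.5337 0.0117 0.2187] psi 102.6 w 0.188 F [ 3.8 -1.3 -1.2] gf 12.0
shift now [0.09 0.   0.04] shift after turn [ 0.09 -0.    0.04] turn [ 0.03 -0.01  0.24] j [ 0.53  0.44 -0.89  1.76  0.37  1.13 -0.26]
0.29636525525772217 126.91801899701674
scene lens 0.79 [ 0.576 -0.049]
scene lens 0.2 [0.7   0.248]
scene carton 0.63 [ 0.577 -0.048]
scene pivot 0.67 [ 0.713 -0.218]
top pivot 0.79 [ 0.713 -0.225]
```

```bash

python3 -m handwheel '[[0,0,0,0,0,0],[0,0,0,0,0,0],[0,0,0,0,0,0],[0,0,0,0,0,0],[0,0,0,0,0,0]]' 0.6
python3 -m handwheel '[[0,0,-0.5,0,0,0],[0,0,-1,0,0,0],[0,0,-1,0,0,0],[0,0,-1,0,0,0],[0,0,-1,0,0,0],[0,0,-1,0,0,0],[0,0,-1,0,0,0],[0,0,0,0,0,0]]'
python3 -m handwheel '[[-1,0,0,0,0,0],[-1,0,0,0,0,0],[-1,0,0,0,0,0],[-1,0,0,0,0,0],[0,0,0,0,0,0],[0,0,0,0,0,0],[0,0,0,0,0,0]]' >/dev/null
python3 - <<'E'
from h import *
c=cam("scene");t=cam("top");a=[]
for n,cc,z1 in(("scene",c,0),("top",t,0)):
    for l,z in(("lens",.1965),("carton",.004),("grip",.25),("pivot",.194)):
        for r in place_of(l,n)[:1]: print(n,l,round(r["score"],2),at(cc,r["point"][0]*640,r["point"][1]*480,z).round(3)[:2])
cv2.imwrite("pics/crop9.png",cv2.resize(c["image"][150:330,180:420,::-1],(800,600),interpolation=2))
E
```

```text
clock: 27.55
position: [0.5316, 0.0112, 0.2191]
ee_rot: [-1.967, -2.449, 0.0]
force: [-0.7, -0.7, 0.0]
width: 0.506
gripper_force: 0.0
clock: 28.22
position: [0.5331, 0.0121, 0.3535]
ee_rot: [1.964, 2.447, 0.006]
force: [1.6, 1.1, 0.7]
width: 0.6
gripper_force: 0.0
scene lens 0.7 [ 0.581 -0.04 ]
scene carton 0.62 [ 0.57 -0.05]
scene grip 0.73 [0.535 0.014]
scene pivot 0.57 [0.819 0.306]
top lens 0.56 [ 0.578 -0.044]
top grip 0.68 [0.538 0.007]
```

```bash
python3 -c "
from cell import *
print(observe()['force'],observe()['dq'].round(3),sign_off())"
```

```text
the job is handed in; nothing more can be done
[-1.00673928  0.30748791 -0.48952665] [ 0.001  0.001  0.001 -0.001 -0.    -0.002 -0.   ] None
```

I handed the job in at about 29 s; no verdict came back. The carton stands upright in the white cradle, about 5 mm off centre towards one wall, with the lens about 5 mm from its centre by camera estimate; the arm is clear of everything, and the carton brushed the walls on the way down (13 N peak).

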